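# Load the fuel tin into the table warmer's click-in tray

### The job

The fuel tray of the steel table warmer is caught half shut on its first click. Press the red release so that the tray springs right out, stand the blue fuel tin upright in its well, and push the tray gently home, past the first click, until it clicks a second time and stays in. The latch is light: never press or push the warmer harder than 18 N, and leave the glass bowl, the fondue pot and the fork organiser where they are.

Things in the scene. Friction and masses are not known exactly. Their poses are not given: they have to be found in the camera images.
- burner: low stainless table warmer, fixed, 200 (x) x 240 (y) x 62 mm high, dark round burner plate on top reaching 65 mm high. Origin: centre of its underside on the worktop; z up, +x to its back, so the tray comes out of its front, towards its -x; its height and everything below are along these axes
- tray (a joint): how far the tray is out (m). Start: half shut at 0.050 on the first catch; released it springs to 0.085. Home catch: holds it at 0.002 to 0.028, unseen, differs each time. Spring 2 to 5.5 N. At each catch resistance climbs to about 10 N over 12 mm, then drops as it snaps in; 1 to 2 mm past home a rubber stop (12 N per mm) begins. Short of home it springs back to the first catch
- tray_well (a point): centre of the floor of the tray's square well, which is 62 x 62 mm inside with 8 mm high copper-coloured walls, 4 mm thick; the floor lies 14 mm above the worktop. Axes as the warmer's; it moves with the tray. Fully out it lies 45 mm in front of the warmer's front face
- tray_front (a point): middle of the upper edge of the tray's front plate, on its outer (-x) face, 56 mm above the worktop and 49.5 mm in front of the well's centre. The upright plate is 120 mm wide (y), 8 mm thick and reaches from 8 to 56 mm above the worktop; push on its outer face. Axes as the warmer's
- release (a joint): travel of the red release button, pressed straight down: 0 up to 0.008 m fully down. It is sprung, about 3 N at first touch and 6 N fully down; the tray is let go 4 to 7 mm down. The button dips and comes back up as each catch snaps in
- release_top (a point): centre of the top face of the red round button, 30 mm in diameter, standing 12 mm proud of the warmer's top near its front corner on the +y side (top face about 74 mm above the worktop)
- tin: closed blue fuel tin with brass-coloured rim, 52 mm in diameter, 34 mm high, 110 to 220 g, standing on the worktop left or right of the warmer. Origin: centre of its underside; z up
- bowl: glass bowl, 120 mm across, 55 mm high, bystander. Origin: centre of its underside
- pot: grey enamel fondue pot with two side handles, 184 mm across (246 mm over the handles), 100 mm high, bystander. Origin: centre of its underside
- organiser: white plastic fork organiser 90 x 150 x 110 mm with coloured fork handles reaching 191 mm high, bystander. Origin: centre of its underside
Things that resemble listed ones, but are neither listed nor needed, are in the scene too. What is meant by the tin is not orange, purple or turquoise, and is the larger of those in its own colour.

How it is judged:
By the outcome, as a careful person would: the job done as asked, in the order asked, and still so for the second after the job is handed in, with the robot touching nothing.
It also fails if it takes over 72 s, if anything falls off the work surface, if the arm or the gripper's body presses on something with over 40 N, if the wrist force passes 120 N, or if a joint passes its speed limit or range.

### The arm

A 6-joint arm with a two-finger parallel gripper is mounted at the origin on the work surface. World frame = base frame: x ahead of the robot, y to its left, z up, the work surface at z = 0. Lengths are in m, angles in degrees, forces in N, time in s.
With the tool pointing down it reaches from about 0.25 to 0.725 m from the base axis. Payload 9.7 kg.
Tool frame: the origin (TCP) lies at the very end of the fingers, on their centre line; the grasp point (between the pads) lies 19 mm behind it; z points along the fingers, y is the line along which they close (so a half turn about z gives the same grasp; the last joint's range is limited). The gripper opens to 85 mm and grips with 20 to 120 N. Pads are 22 mm wide; open, the fingers measure 114 mm over their backs; the gripper's body (76 mm by 85 mm) begins 54 mm behind the grasp point. The pads swing forward as they close: fully open they stand 13 mm farther back than shut.
Start: joints at [65.546, 4.979, 10.078, 95.1, 0, 90], TCP at [0.228, 0.501, 0.231] pointing down, gripper open.
Joint ranges: [-179.16, 179.16], [-48.56, 103.87], [-65.8, 70.77], [-126.05, 130.52], [-82.76, 87.17], [-180, 180]. Speed limits (degrees/s): [127.2, 127.2, 147.25, 180, 180, 180].

### API

Orientations are given as [roll, pitch, yaw] about the fixed x, y, z axes, in that order (R = Rz(yaw) Ry(pitch) Rx(roll)).
In Python, from workcell import telemetry, optics, workorder gives the robot as it stands.
- The arm moves only by the shell command python3 -m handwheel 'ROWS' [FORCE]. ROWS is JSON, a list of rows, each an object of numbers: "tx", "ty", "tz": the shift along the tool's x, y, z in m; "ax", "ay", "az": the turn, a rotation vector about the tool's x, y, z in degrees; "jaw": the gripper command: -1 is shut, 1 is fully open, values between are in proportion. A call has exactly 10 rows; each row shifts and turns the commanded pose from where the row before left it, along the tool's axes as they then stand; what a row does not reach is not made up. A row lasts 1/8 s, in which the tool goes at most 62.5 mm and 10.7 degrees, less where a joint would pass 70% of its speed; a pose out of reach is approached as far as the arm can. A call is refused whole if a number of a shift passes 0.0625 or a number of a turn 10.7, either way. A call with a gripper value outside its range is refused whole. The fingers move at their own pace and stop on an object; FORCE is the grip in N (left out, the last holds). Time passes only in rows, so rows that do not move let the fingers close, or fill a call up. It gives the time, the measured TCP pose, the force, the opening and the grip force at its end, in the units of the state.
- telemetry.get_obs(): the state, without advancing time (a new reading comes with each control period).
- optics.camera(name): name is "side" or "top" or "wrist"; returns a dict with "color" (480x640x3 uint8, red, green, blue), "K" (3x3 intrinsics, pixels), "extrinsics" (4x4, takes a point from camera to world coordinates); the wrist camera has in their place "mount" (4x4, takes a point from camera to tool coordinates, whose origin is the TCP and whose axes are the flange's). Camera axes: x right, y down, z forward; pixel columns grow to the right and rows downward; lengths in m; the calibration is good to about 2 mm. A picture is of the moment at which its call begins: read the wrist's pose just before it. There is no depth.
- workorder.job_done(): hands the job in; it is judged then, once.
The state is a dict: "time": time; "q": joint angles; "qd": joint speeds; "joint_efforts": joint torques, N m; "ee_pos": TCP position; "tcp_rot": TCP orientation; "wrist_force": force on the tool from outside, world axes, zero at the start; "torque": the same for the moment, N m; "opening": finger opening in m; "grasp_force": force on a finger pad.
Only numpy, scipy, OpenCV 4.12 (cv2) and the standard library are available. Lean on these libraries where they do the work, as an engineer would, in place of code of your own. Each camera call takes 0.05 s, during which the arm holds its last target. There are 200 camera calls.

## Working session

There is one attempt and no reset: what is moved stays moved. The work goes in short steps, Python scripts to look and compute and a shell command to move; the robot and the scene stay as the last step left them, time stands still between calls to the robot, and variables do not carry over. Pictures are saved under pics/ and viewed, at most 10 in all, crops included, and the job is handed in when it is done.

```bash
mkdir -p pics; ls; python3 - <<'E'
from workcell import telemetry, optics
import cv2
o=telemetry.get_obs();print({k:o[k] for k in("time","ee_pos","tcp_rot","opening","wrist_force")})
for n in("top","side"):
    c=optics.camera(n);cv2.imwrite(f"pics/{n}0.png",c["color"][:,:,::-1]);print(n,c["K"],c["extrinsics"])
E
```

```text
pics
{'time': 0.0, 'ee_pos': array([0.22758275, 0.50044137, 0.23058251]), 'tcp_rot': array([-1.79922678e+02, -1.86777683e-04,  1.55546854e+02]), 'opening': 0.08544329297859456, 'wrist_force': array([-0.53768139,  1.21466646, -0.07580165])}
top [[478.84899717   0.         314.5905582 ]
 [  0.         478.84899717 249.31558601]
 [  0.           0.           1.        ]] [[-0.02076341 -0.99246895  0.12072396  0.41974098]
 [-0.99972663  0.019312   -0.01318022  0.00522688]
 [ 0.01074954 -0.12096462 -0.99259861  1.07954919]
 [ 0.          0.          0.          1.        ]]
side [[539.11269679   0.         316.10958859]
 [  0.         539.11269679 246.55866004]
 [  0.           0.           1.        ]] [[ 0.99941716 -0.01800215  0.02900467  0.49456669]
 [-0.03385811 -0.63115558  0.77491694 -0.95136956]
 [ 0.00435629 -0.77544732 -0.63139724  0.86310478]
 [ 0.          0.          0.          1.        ]]
```

View pics/top0.png

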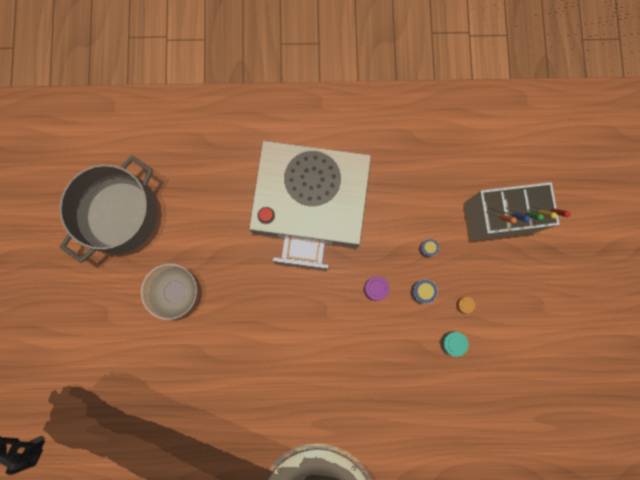

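View pics/side0.png

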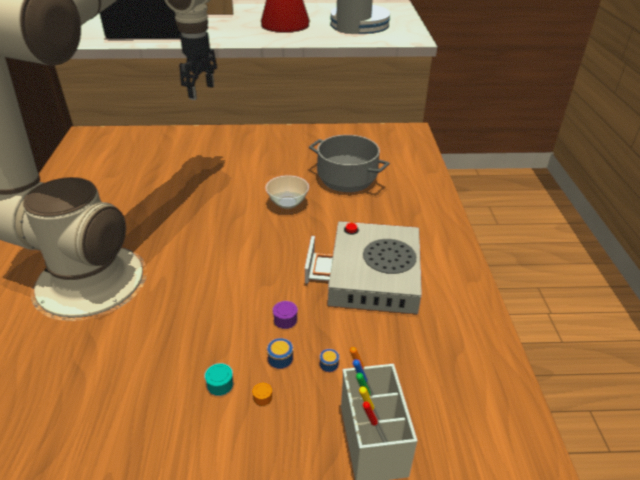

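The top view shows the warmer with its red button at about (265,215), the tray front at about (301,264), the large blue tin at (425,291) and the small blue decoy at (430,248). The purple, orange and turquoise tins are to the right. I'll enlarge it next.

```bash
cat > h.py <<'E'
import numpy as np
K=np.array([[478.84899717,0,314.5905582],[0,478.84899717,249.31558601],[0,0,1]])
T=np.array([[-0.02076341,-0.99246895,0.12072396,0.41974098],[-0.99972663,0.019312,-0.01318022,0.00522688],[0.01074954,-0.12096462,-0.99259861,1.07954919],[0,0,0,1]])
K2=np.array([[539.11269679,0,316.10958859],[0,539.11269679,246.55866004],[0,0,1]])
T2=np.array([[0.99941716,-0.01800215,0.02900467,0.49456669],[-0.03385811,-0.63115558,0.77491694,-0.95136956],[0.00435629,-0.77544732,-0.63139724,0.86310478],[0,0,0,1]])
def pt(u,v,z,K=K,T=T):
    d=T[:3,:3]@np.linalg.solve(K,[u,v,1]);o=T[:3,3];return o+d*(z-o[2])/d[2]
def px(p,K=K,T=T):
    c=K@(T[:3,:3].T@(np.array(p)-T[:3,3]));return c[:2]/c[2]
E
python3 - <<'E'
import cv2
a=cv2.imread('pics/top0.png');cv2.imwrite('pics/c1.png',cv2.resize(a[135:315,240:460],None,fx=3.6,fy=3.3333,interpolation=cv2.INTER_CUBIC)[:, :])
a=cv2.imread('pics/side0.png');cv2.imwrite('pics/c2.png',cv2.resize(a[215:375,260:430],None,fx=3.7,fy=3.7,interpolation=cv2.INTER_CUBIC))
E
```

```text
(no output)
```

View pics/c1.png

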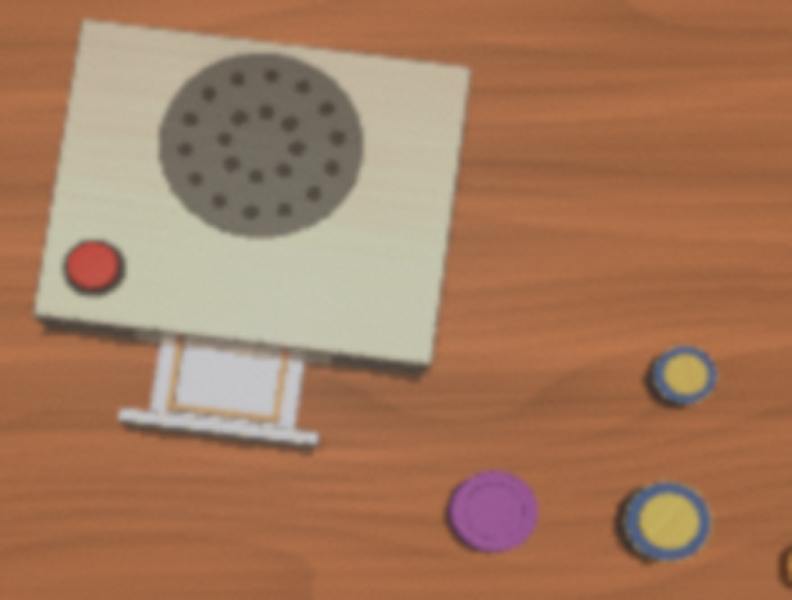

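View pics/c2.png

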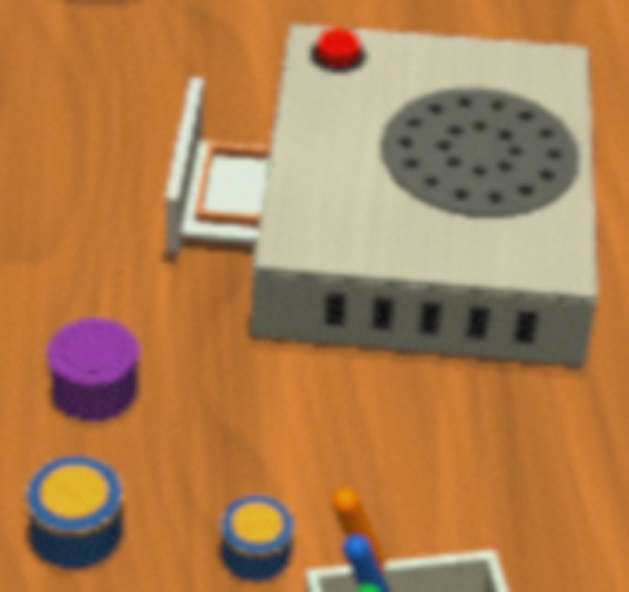

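The top crop gives warmer top corners at (83,20), (469,68), (430,365) and (36,316), the button at (94,266) and the tin top at (667,521). The plate's top edge runs from (119,416) to (318,440). In the side crop the button is at (338,45) and the tin top at (75,494).

```bash
python3 - <<'E'
from h import *
f=lambda u,v,z: pt(240+(u+.5)/3.6-.5,135+(v+.5)/3.3333-.5,z)
g=lambda u,v,z: pt(260+(u+.5)/3.7-.5,215+(v+.5)/3.7-.5,z,K2,T2)
C=[f(83,20,.062),f(469,68,.062),f(430,365,.062),f(36,316,.062)]
c=sum(C)/4;print("corners",*[x.round(4) for x in C],"c",c.round(4))
# body axes: corners BL... TL(+x,+y) TR(+x,-y) BR(-x,-y) BL(-x,+y)
L=np.array([[.1,.12],[.1,-.12],[-.1,-.12],[-.1,.12]])
P=np.array(C)[:,:2]-c[:2]
yaw=np.arctan2((L[:,0]*P[:,1]-L[:,1]*P[:,0]).sum(),(L*P).sum());print("yaw",np.degrees(yaw))
R=np.array([[np.cos(yaw),-np.sin(yaw)],[np.sin(yaw),np.cos(yaw)]])
print("res",(P-L@R.T).round(4).tolist())
loc=lambda p:((p[:2]-c[:2])@R).round(4)
for n,p in(("btn",f(94,266,.074)),("btn side",g(338,45,.074)),("plateL",f(119,416,.056)),("plateR",f(318,440,.056)),("tin",f(667,521,.034)),("tin side",g(75,494,.034)),("tin edgeL",f(623,521,.034)),("tin edgeR",f(711,521,.034)),("small",f(685,375,.025)),("purple",f(494,511,.034))):print(n,p.round(4),loc(p))
Cs=[g(290,25,.062),g(588,45,.062),g(594,296,.062),g(254,270,.062)];print([x.round(4) for x in Cs],(sum(Cs)/4).round(4))
for n,l in(("front@.05",[-.145-.0495+.035,0]),("front out",[-.1945,0]),("well out",[-.145,0])):print(n,c[:2]+R@np.array(l))
E
```

```text
corners [0.7864 0.1008 0.062 ] [ 0.7497 -0.1341  0.062 ] [ 0.5528 -0.104   0.062 ] [0.5892 0.1304 0.062 ] c [ 0.6695 -0.0017  0.062 ]
yaw -8.75653510321629
res [[-0.0002, -0.0008], [-0.0004, 0.0014], [0.0004, 0.0011], [0.0003, -0.0017]]
btn [0.6189 0.0944 0.074 ] [-0.0646  0.0873]
btn side [0.6181 0.0907 0.074 ] [-0.0649  0.0835]
plateL [0.5241 0.082  0.056 ] [-0.1565  0.0606]
plateR [ 0.5062 -0.0363  0.056 ] [-0.1561 -0.059 ]
tin [ 0.4507 -0.2475  0.034 ] [-0.1788 -0.2762]
tin side [ 0.4503 -0.2497  0.034 ] [-0.1789 -0.2785]
tin edgeL [ 0.4513 -0.2207  0.034 ] [-0.1824 -0.2497]
tin edgeR [ 0.4502 -0.2742  0.034 ] [-0.1753 -0.3027]
small [ 0.5479 -0.2655  0.025 ] [-0.0801 -0.2792]
purple [ 0.4594 -0.1427  0.034 ] [-0.1862 -0.1713]
[array([0.5894, 0.1298, 0.062 ]), array([0.7867, 0.1018, 0.062 ]), array([ 0.7468, -0.1361,  0.062 ]), array([ 0.5528, -0.1088,  0.062 ])] [ 0.6689 -0.0033  0.062 ]
front@.05 [0.5118737  0.02255481]
front out [0.47728165 0.02788308]
well out [0.52620469 0.02034739]
```

```bash
python3 -m handwheel '[{"az":10.27,"jaw":-1},{"az":10.27,"jaw":-1},{"az":10.27,"jaw":-1},{"az":10.27,"jaw":-1},{"az":10.27,"jaw":-1},{"az":10.27,"jaw":-1},{"az":10.27,"jaw":-1},{"az":10.27,"jaw":-1},{"az":10.27,"jaw":-1},{"az":10.27,"jaw":-1}]' 40
python3 -m handwheel '[{"az":10.27,"jaw":-1},{"az":10.27,"jaw":-1},{"az":10.27,"jaw":-1},{"az":10.27,"jaw":-1},{"az":10.27,"jaw":-1},{"az":10.27,"jaw":-1},{"tx":0.0448,"ty":0.0344,"jaw":-1},{"tx":0.0448,"ty":0.0344,"jaw":-1},{"tx":0.0448,"ty":0.0344,"jaw":-1},{"tx":0.0448,"ty":0.0344,"jaw":-1}]'
python3 -m handwheel '[{"tx":0.0448,"ty":0.0344,"jaw":-1},{"tx":0.0448,"ty":0.0344,"jaw":-1},{"tx":0.0448,"ty":0.0344,"jaw":-1},{"tx":0.0448,"ty":0.0344,"jaw":-1},{"tx":0.0448,"ty":0.0344,"jaw":-1},{"tx":0.0448,"ty":0.0344,"jaw":-1},{"tz":0.04,"jaw":-1},{"tz":0.04,"jaw":-1},{"tz":0.03,"jaw":-1},{"tz":0.02,"jaw":-1}]'
```

```text
$[0]: bad value
$[0]: bad value
$[0]: bad value
```

```bash
python3 -m handwheel '[{"tx":0,"ty":0,"tz":0,"ax":0,"ay":0,"az":10.27,"jaw":-1},{"tx":0,"ty":0,"tz":0,"ax":0,"ay":0,"az":10.27,"jaw":-1},{"tx":0,"ty":0,"tz":0,"ax":0,"ay":0,"az":10.27,"jaw":-1},{"tx":0,"ty":0,"tz":0,"ax":0,"ay":0,"az":10.27,"jaw":-1},{"tx":0,"ty":0,"tz":0,"ax":0,"ay":0,"az":10.27,"jaw":-1},{"tx":0,"ty":0,"tz":0,"ax":0,"ay":0,"az":10.27,"jaw":-1},{"tx":0,"ty":0,"tz":0,"ax":0,"ay":0,"az":10.27,"jaw":-1},{"tx":0,"ty":0,"tz":0,"ax":0,"ay":0,"az":10.27,"jaw":-1},{"tx":0,"ty":0,"tz":0,"ax":0,"ay":0,"az":10.27,"jaw":-1},{"tx":0,"ty":0,"tz":0,"ax":0,"ay":0,"az":10.27,"jaw":-1}]' 40
```

```text
time: 1.35
ee_pos: [0.2776, 0.4709, 0.2307]
tcp_rot: [-177.4, 0.2, 58.2]
wrist_force: [1.4, 1.0, -0.6]
opening: -0.0001
grasp_force: 0.0
```

```bash
python3 -c "
from workcell import telemetry
o=telemetry.get_obs();print(o['time'],o['q'].round(2) if hasattr(o['q'],'round') else o['q'],o['qd'],o['ee_pos'],o['tcp_rot'])"
```

```text
1.35 [ 58.12   4.7    9.68  95.2    2.61 179.87] [-51.13266028  -2.41528936  -3.02443686   1.02370274  16.22740789
   1.71232041] [0.27757626 0.47093613 0.23071904] [-177.38732622    0.20829506   58.24825757]
```

```bash
python3 -m handwheel '[{"tx":0,"ty":0,"tz":0,"ax":0,"ay":0,"az":-10.3,"jaw":-1},{"tx":0,"ty":0,"tz":0,"ax":0,"ay":0,"az":-10.3,"jaw":-1},{"tx":0,"ty":0,"tz":0,"ax":0,"ay":0,"az":-10.3,"jaw":-1},{"tx":0,"ty":0,"tz":0,"ax":0,"ay":0,"az":-10.3,"jaw":-1},{"tx":0,"ty":0,"tz":0,"ax":0,"ay":0,"az":-10.3,"jaw":-1},{"tx":0,"ty":0,"tz":0,"ax":0,"ay":0,"az":-10.3,"jaw":-1},{"tx":0,"ty":0,"tz":0,"ax":0,"ay":0,"az":-10.3,"jaw":-1},{"tx":0,"ty":0,"tz":0,"ax":0,"ay":0,"az":-10.3,"jaw":-1},{"tx":0,"ty":0,"tz":0,"ax":0,"ay":0,"az":-10.3,"jaw":-1},{"tx":0,"ty":0,"tz":0,"ax":0,"ay":0,"az":-10.3,"jaw":-1}]' 40
```

```text
time: 2.6
ee_pos: [0.2785, 0.4702, 0.2309]
tcp_rot: [179.6, -2.5, 161.4]
wrist_force: [-0.3, 1.2, -0.8]
opening: 0.0002
grasp_force: 0.0
```

```bash
cat > to.py <<'E'
# remaining shift (tool axes) and turn to a target, aligned yaw 171.25, tool down
import sys,numpy as np
from scipy.spatial.transform import Rotation as Ro
from workcell import telemetry
o=telemetry.get_obs();p=np.array(o["ee_pos"]);R=Ro.from_euler("xyz",o["tcp_rot"],degrees=True)
t=np.array([float(a) for a in sys.argv[1:4]]);G=Ro.from_euler("xyz",[180,0,171.25],degrees=True)
print("t",o["time"],"pos",p.round(4),"q",np.round(o["q"],1))
print("turn",(R.inv()*G).as_rotvec(degrees=True).round(2),"shift in final axes",G.inv().apply(t-p).round(4),"F",np.round(o["wrist_force"],2))
E
python3 to.py .6185 .0926 .085
```

```text
t 2.6 pos [0.2785 0.4702 0.2309] q [58.   4.7  9.7 95.2  2.5 76.6]
turn [ 0.6  -2.49 -9.83] shift in final axes [-0.3935 -0.3214  0.1459] F [-0.29  1.21 -0.8 ]
```

```bash
python3 -m handwheel '[{"tx":0,"ty":0,"tz":0,"ax":0.6,"ay":-2.5,"az":-9.83,"jaw":-1},{"tx":-0.0437,"ty":-0.0357,"tz":0,"ax":0,"ay":0,"az":0,"jaw":-1},{"tx":-0.0437,"ty":-0.0357,"tz":0,"ax":0,"ay":0,"az":0,"jaw":-1},{"tx":-0.0437,"ty":-0.0357,"tz":0,"ax":0,"ay":0,"az":0,"jaw":-1},{"tx":-0.0437,"ty":-0.0357,"tz":0,"ax":0,"ay":0,"az":0,"jaw":-1},{"tx":-0.0437,"ty":-0.0357,"tz":0.02,"ax":0,"ay":0,"az":0,"jaw":-1},{"tx":-0.0437,"ty":-0.0357,"tz":0.02,"ax":0,"ay":0,"az":0,"jaw":-1},{"tx":-0.0437,"ty":-0.0357,"tz":0.02,"ax":0,"ay":0,"az":0,"jaw":-1},{"tx":-0.0437,"ty":-0.0357,"tz":0.02,"ax":0,"ay":0,"az":0,"jaw":-1},{"tx":-0.0437,"ty":-0.0357,"tz":0.02,"ax":0,"ay":0,"az":0,"jaw":-1}]'
python3 to.py .6185 .0926 .079
```

```text
time: 3.85
ee_pos: [0.6171, 0.0893, 0.1303]
tcp_rot: [180.0, -0.0, 170.9]
wrist_force: [0.4, 0.8, 0.8]
opening: 0.0
grasp_force: 0.0
t 3.85 pos [0.6171 0.0893 0.1303] q [ 8.2 14.3  9.5 85.2  0.  17.3]
turn [ 0.02 -0.   -0.34] shift in final axes [-0.0009  0.0034  0.0513] F [0.44 0.84 0.82]
```

```bash
python3 -m handwheel '[{"tx":-0.001,"ty":0.0034,"tz":0.015,"ax":0,"ay":0,"az":-0.3,"jaw":-1},{"tx":0,"ty":0,"tz":0.015,"ax":0,"ay":0,"az":0,"jaw":-1},{"tx":0,"ty":0,"tz":0.012,"ax":0,"ay":0,"az":0,"jaw":-1},{"tx":0,"ty":0,"tz":0.008,"ax":0,"ay":0,"az":0,"jaw":-1},{"tx":0,"ty":0,"tz":0.002,"ax":0,"ay":0,"az":0,"jaw":-1},{"tx":0,"ty":0,"tz":0.001,"ax":0,"ay":0,"az":0,"jaw":-1},{"tx":0,"ty":0,"tz":0.001,"ax":0,"ay":0,"az":0,"jaw":-1},{"tx":0,"ty":0,"tz":0.001,"ax":0,"ay":0,"az":0,"jaw":-1},{"tx":0,"ty":0,"tz":0.001,"ax":0,"ay":0,"az":0,"jaw":-1},{"tx":0,"ty":0,"tz":0.001,"ax":0,"ay":0,"az":0,"jaw":-1}]'
python3 to.py .6185 .0926 .066
```

```text
time: 5.1
ee_pos: [0.6179, 0.0942, 0.0744]
tcp_rot: [180.0, 0.0, 171.2]
wrist_force: [-0.7, -0.5, 3.1]
opening: 0.0004
grasp_force: 1.2
t 5.1 pos [0.6179 0.0942 0.0744] q [ 8.7 15.   4.1 79.1  0.  17.4]
turn [ 0.03  0.03 -0.03] shift in final axes [-0.0009 -0.0015  0.0084] F [-0.66 -0.53  3.1 ]
```

```bash
python3 -m handwheel '[{"tx":0,"ty":0,"tz":0.001,"ax":0,"ay":0,"az":0,"jaw":-1},{"tx":0,"ty":0,"tz":0.001,"ax":0,"ay":0,"az":0,"jaw":-1},{"tx":0,"ty":0,"tz":0.001,"ax":0,"ay":0,"az":0,"jaw":-1},{"tx":0,"ty":0,"tz":0.001,"ax":0,"ay":0,"az":0,"jaw":-1},{"tx":0,"ty":0,"tz":0.001,"ax":0,"ay":0,"az":0,"jaw":-1},{"tx":0,"ty":0,"tz":0.0005,"ax":0,"ay":0,"az":0,"jaw":-1},{"tx":0,"ty":0,"tz":0.0005,"ax":0,"ay":0,"az":0,"jaw":-1},{"tx":0,"ty":0,"tz":0,"ax":0,"ay":0,"az":0,"jaw":-1},{"tx":0,"ty":0,"tz":0,"ax":0,"ay":0,"az":0,"jaw":-1},{"tx":0,"ty":0,"tz":0,"ax":0,"ay":0,"az":0,"jaw":-1}]'
cat > look.py <<'E'
import sys,cv2,numpy as np
from workcell import optics
from h import *
n,f=sys.argv[1:3];x0,y0,x1,y1=map(int,sys.argv[3:7]);s=float(sys.argv[7])
a=optics.camera(n)["color"][:,:,::-1];cv2.imwrite(f"pics/{f}_full.png",a)
cv2.imwrite(f"pics/{f}.png",cv2.resize(a[y0:y1,x0:x1],None,fx=s,fy=s,interpolation=cv2.INTER_CUBIC))
E
python3 look.py side s1 240 200 440 360 3.5
```

```text
time: 6.35
ee_pos: [0.6178, 0.0942, 0.0684]
tcp_rot: [180.0, 0.0, 171.2]
wrist_force: [-1.0, -0.4, 3.4]
opening: -0.0002
grasp_force: 2.1
```

View pics/s1.png

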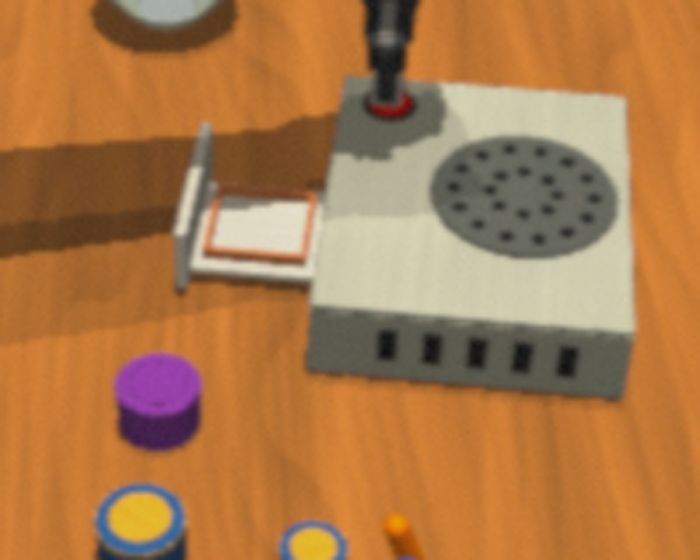

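The tray is right out, with the whole well in view: its walls run (203..318, 188..263) in the crop. Next I go to the tin.

```bash
python3 - <<'E'
from h import *
g=lambda u,v,z: pt(240+(u+.5)/3.5-.5,200+(v+.5)/3.5-.5,z,K2,T2)
P=[g(215,190,.022),g(318,193,.022),g(307,263,.022),g(203,255,.022)];print(np.round(P,4),(sum(P)/4).round(4))
E
python3 -m handwheel '[{"tx":0,"ty":0,"tz":-0.03,"ax":0,"ay":0,"az":0,"jaw":-1},{"tx":0,"ty":0,"tz":-0.06,"ax":0,"ay":0,"az":0,"jaw":-1},{"tx":0.0162,"ty":-0.052,"tz":0,"ax":0,"ay":0,"az":0,"jaw":0.5},{"tx":0.0162,"ty":-0.052,"tz":0,"ax":0,"ay":0,"az":0,"jaw":0.5},{"tx":0.0162,"ty":-0.052,"tz":0,"ax":0,"ay":0,"az":0,"jaw":0.5},{"tx":0.0162,"ty":-0.052,"tz":0,"ax":0,"ay":0,"az":0,"jaw":0.5},{"tx":0.0162,"ty":-0.052,"tz":0,"ax":0,"ay":0,"az":0,"jaw":0.5},{"tx":0.0162,"ty":-0.052,"tz":0.02,"ax":0,"ay":0,"az":0,"jaw":0.5},{"tx":0.0162,"ty":-0.052,"tz":0.03,"ax":0,"ay":0,"az":0,"jaw":0.5},{"tx":0,"ty":0,"tz":0.02,"ax":0,"ay":0,"az":0,"jaw":0.5}]'
python3 to.py .4505 -.2485 .01
```

```text
[[ 0.4957  0.0536  0.022 ]
 [ 0.567   0.0483  0.022 ]
 [ 0.5558 -0.0236  0.022 ]
 [ 0.4869 -0.0136  0.022 ]] [0.5264 0.0162 0.022 ]
time: 7.65
ee_pos: [0.4481, -0.2509, 0.0864]
tcp_rot: [180.0, -0.0, 171.0]
wrist_force: [0.0, 0.4, -0.5]
opening: 0.0643
grasp_force: 0.0
t 7.65 pos [ 0.4481 -0.2509  0.0864] q [-29.2  -0.3 -11.4  79.   -0.  -20.2]
turn [ 0.01 -0.05 -0.3 ] shift in final axes [-0.002   0.0028  0.0764] F [ 0.03  0.38 -0.53]
```

```bash
python3 -m handwheel '[{"tx":0,"ty":0,"tz":0,"ax":0,"ay":0,"az":0,"jaw":0.5},{"tx":0,"ty":0,"tz":0.01,"ax":0,"ay":0,"az":0,"jaw":0.5},{"tx":0,"ty":0,"tz":0.01,"ax":0,"ay":0,"az":0,"jaw":0.5},{"tx":0,"ty":0,"tz":0.01,"ax":0,"ay":0,"az":0,"jaw":0.5},{"tx":0,"ty":0,"tz":0.01,"ax":0,"ay":0,"az":0,"jaw":0.5},{"tx":0,"ty":0,"tz":0,"ax":0,"ay":0,"az":0,"jaw":0.5},{"tx":0,"ty":0,"tz":0,"ax":0,"ay":0,"az":0,"jaw":0.5},{"tx":0,"ty":0,"tz":0,"ax":0,"ay":0,"az":0,"jaw":0.5},{"tx":0,"ty":0,"tz":0,"ax":0,"ay":0,"az":0,"jaw":0.5},{"tx":0,"ty":0,"tz":0,"ax":0,"ay":0,"az":0,"jaw":0.5}]'
python3 to.py .4505 -.2487 .01; python3 look.py side s2 200 270 400 420 3.5
```

```text
time: 8.9
ee_pos: [0.4502, -0.2483, 0.0483]
tcp_rot: [180.0, 0.0, 171.2]
wrist_force: [-0.4, -0.4, -0.2]
opening: 0.0641
grasp_force: 0.0
t 8.9 pos [ 0.4502 -0.2483  0.0483] q [-28.9   0.6 -14.8  74.6   0.  -20.1]
turn [ 0.02  0.03 -0.04] shift in final axes [-0.0004 -0.0004  0.0383] F [-0.38 -0.41 -0.23]
```

View pics/s2.png

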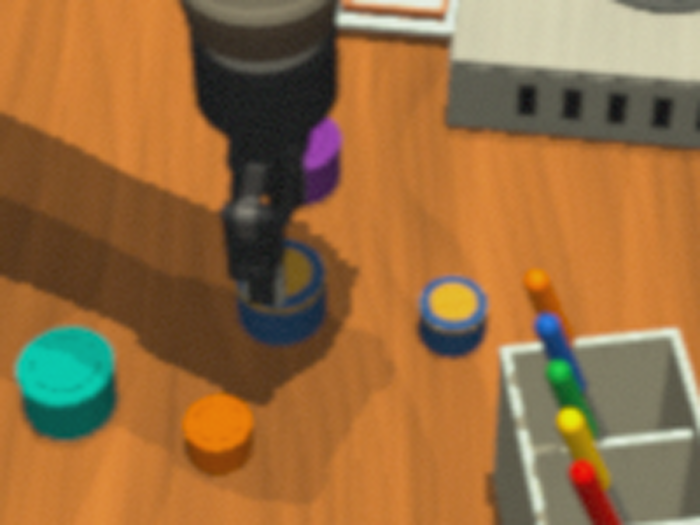

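```bash
python3 - <<'E'
from h import *
for p in([.4502,-.2483,.0534],[.4502-.0055,-.2483-.0356,.0534],[.4505,-.2487,.034],[.4505,-.2487,0]):print(p,((px(p,K2,T2)-[200,270])*3.5).round(0))
from workcell import optics
E
```

```text
[0.4502, -0.2483, 0.0534] [278. 249.]
[0.4447, -0.2839, 0.0534] [267. 299.]
[0.4505, -0.2487, 0.034] [280. 272.]
[0.4505, -0.2487, 0] [282. 311.]
```

The open finger is at (262,300), against a predicted (267,299). The tin top is at (282,272), against a predicted (280,272). That's within a few mm, so I'll descend and grip.

```bash
python3 -m handwheel '[{"tx":0,"ty":0,"tz":0.013,"ax":0,"ay":0,"az":0,"jaw":0.5},{"tx":0,"ty":0,"tz":0.013,"ax":0,"ay":0,"az":0,"jaw":0.5},{"tx":0,"ty":0,"tz":0.012,"ax":0,"ay":0,"az":0,"jaw":0.5},{"tx":0,"ty":0,"tz":0,"ax":0,"ay":0,"az":0,"jaw":0.5},{"tx":0,"ty":0,"tz":0,"ax":0,"ay":0,"az":0,"jaw":0.2},{"tx":0,"ty":0,"tz":0,"ax":0,"ay":0,"az":0,"jaw":0},{"tx":0,"ty":0,"tz":0,"ax":0,"ay":0,"az":0,"jaw":-1},{"tx":0,"ty":0,"tz":0,"ax":0,"ay":0,"az":0,"jaw":-1},{"tx":0,"ty":0,"tz":0,"ax":0,"ay":0,"az":0,"jaw":-1},{"tx":0,"ty":0,"tz":0,"ax":0,"ay":0,"az":0,"jaw":-1}]' 30
python3 to.py .526 .0185 .1
```

```text
time: 10.2
ee_pos: [0.4504, -0.2483, 0.0105]
tcp_rot: [180.0, 0.1, 171.2]
wrist_force: [0.4, 0.7, 3.6]
opening: 0.0507
grasp_force: 32.1
t 10.2 pos [ 0.4504 -0.2483  0.0105] q [-28.9   1.8 -17.8  70.3   0.  -20.1]
turn [ 0.01  0.06 -0.03] shift in final axes [-0.0341  0.2752 -0.0895] F [0.36 0.71 3.61]
```

```bash
python3 -m handwheel '[{"tx":0,"ty":0,"tz":-0.015,"ax":0,"ay":0,"az":0,"jaw":-1},{"tx":0,"ty":0,"tz":-0.035,"ax":0,"ay":0,"az":0,"jaw":-1},{"tx":0,"ty":0.015,"tz":-0.035,"ax":0,"ay":0,"az":0,"jaw":-1},{"tx":-0.006,"ty":0.04,"tz":-0.005,"ax":0,"ay":0,"az":0,"jaw":-1},{"tx":-0.007,"ty":0.05,"tz":0,"ax":0,"ay":0,"az":0,"jaw":-1},{"tx":-0.007,"ty":0.05,"tz":0,"ax":0,"ay":0,"az":0,"jaw":-1},{"tx":-0.007,"ty":0.05,"tz":0,"ax":0,"ay":0,"az":0,"jaw":-1},{"tx":-0.007,"ty":0.045,"tz":0,"ax":0,"ay":0,"az":0,"jaw":-1},{"tx":0,"ty":0.025,"tz":0.01,"ax":0,"ay":0,"az":0,"jaw":-1},{"tx":0,"ty":0,"tz":0.01,"ax":0,"ay":0,"az":0,"jaw":-1}]'
python3 -m handwheel '[{"tx":0,"ty":0,"tz":0.01,"ax":0,"ay":0,"az":0,"jaw":-1},{"tx":0,"ty":0,"tz":0.01,"ax":0,"ay":0,"az":0,"jaw":-1},{"tx":0,"ty":0,"tz":0,"ax":0,"ay":0,"az":0,"jaw":-1},{"tx":0,"ty":0,"tz":0,"ax":0,"ay":0,"az":0,"jaw":-1},{"tx":0,"ty":0,"tz":0,"ax":0,"ay":0,"az":0,"jaw":-1},{"tx":0,"ty":0,"tz":0,"ax":0,"ay":0,"az":0,"jaw":-1},{"tx":0,"ty":0,"tz":0,"ax":0,"ay":0,"az":0,"jaw":-1},{"tx":0,"ty":0,"tz":0,"ax":0,"ay":0,"az":0,"jaw":-1},{"tx":0,"ty":0,"tz":0,"ax":0,"ay":0,"az":0,"jaw":-1},{"tx":0,"ty":0,"tz":0,"ax":0,"ay":0,"az":0,"jaw":-1}]'
python3 to.py .526 .0185 .0255; python3 look.py side s3 250 180 400 300 5
```

```text
time: 11.45
ee_pos: [0.5259, 0.0198, 0.0804]
tcp_rot: [180.0, 0.0, 171.4]
wrist_force: [0.9, 0.1, -2.6]
opening: 0.0507
grasp_force: 31.9
time: 12.7
ee_pos: [0.5257, 0.0184, 0.0602]
tcp_rot: [180.0, 0.0, 171.2]
wrist_force: [-0.4, 0.4, -2.1]
opening: 0.0505
grasp_force: 31.9
t 12.7 pos [0.5257 0.0184 0.0602] q [  2.    1.9 -12.1  76.    0.   10.8]
turn [ 0.02  0.02 -0.03] shift in final axes [-0.0003  0.0002  0.0347] F [-0.43  0.35 -2.08]
```

View pics/s3.png

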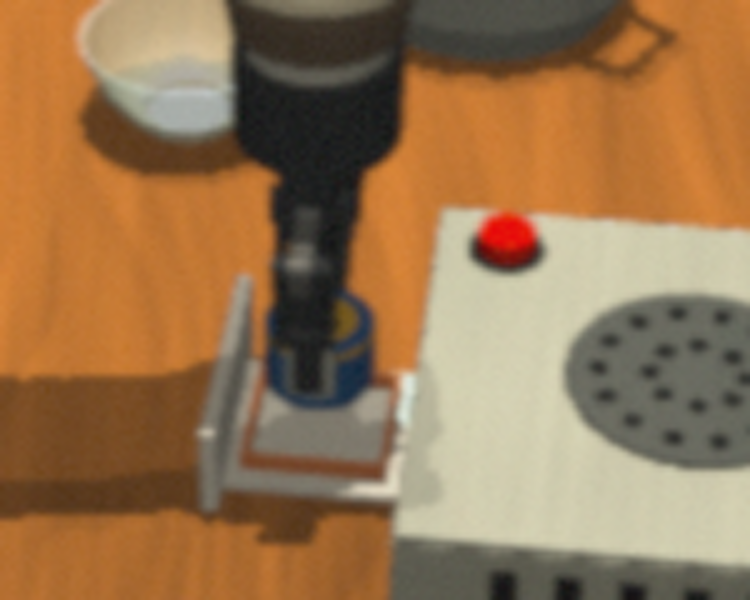

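```bash
python3 - <<'E'
from h import *
q=lambda p:((px(p,K2,T2)-[250,180])*5+2).round(0)
print(q([.5257,.0184,.067]),q([.5257,.0184,.05]))
R=np.array([[.9884,.1521],[-.1521,.9884]])
for l in([-.035,.035],[.035,.035],[.035,-.035],[-.035,-.035]):print(q([*(np.array([.526,.0185])+R@l),.022]))
for u in(268,375):print(pt(250+(u-2)/5,180+(345-2)/5,.06,K2,T2).round(4))
E
```

```text
[321. 345.] [321. 373.]
[259. 365.]
[402. 377.]
[387. 473.]
[238. 460.]
[0.5009 0.0276 0.06  ]
[0.5511 0.0261 0.06  ]
```

The tin is upright at (321,345), which matches the prediction. The well's lower wall corners at (242,467) and (385,477) put the well about 2 mm lower in y, so I'll nudge the tin slightly and lower it.

```bash
python3 -m handwheel '[{"tx":0,"ty":-0.0015,"tz":0.008,"ax":0,"ay":0,"az":0,"jaw":-1},{"tx":0,"ty":0,"tz":0.008,"ax":0,"ay":0,"az":0,"jaw":-1},{"tx":0,"ty":0,"tz":0.006,"ax":0,"ay":0,"az":0,"jaw":-1},{"tx":0,"ty":0,"tz":0.004,"ax":0,"ay":0,"az":0,"jaw":-1},{"tx":0,"ty":0,"tz":0.003,"ax":0,"ay":0,"az":0,"jaw":-1},{"tx":0,"ty":0,"tz":0.002,"ax":0,"ay":0,"az":0,"jaw":-1},{"tx":0,"ty":0,"tz":0.002,"ax":0,"ay":0,"az":0,"jaw":-1},{"tx":0,"ty":0,"tz":0.001,"ax":0,"ay":0,"az":0,"jaw":-1},{"tx":0,"ty":0,"tz":0,"ax":0,"ay":0,"az":0,"jaw":-1},{"tx":0,"ty":0,"tz":0,"ax":0,"ay":0,"az":0,"jaw":-1}]'
python3 to.py .526 .0185 .025
```

```text
time: 14.0
ee_pos: [0.5261, 0.0176, 0.0266]
tcp_rot: [179.9, 0.1, 171.3]
wrist_force: [0.4, 5.5, 0.4]
opening: 0.051
grasp_force: 32.3
t 14.0 pos [0.5261 0.0176 0.0266] q [  1.9   2.8 -14.9  72.2   0.1  10.6]
turn [0.12 0.08 0.  ] shift in final axes [0.0002 0.0008 0.0016] F [0.36 5.46 0.39]
```

```bash
python3 -m handwheel '[{"tx":0,"ty":0,"tz":-0.005,"ax":0,"ay":0,"az":0,"jaw":-1},{"tx":0,"ty":0.0015,"tz":-0.005,"ax":0,"ay":0,"az":0,"jaw":-1},{"tx":0,"ty":0.001,"tz":0,"ax":0,"ay":0,"az":0,"jaw":-1},{"tx":0,"ty":0,"tz":0,"ax":0,"ay":0,"az":0,"jaw":-1},{"tx":0,"ty":0,"tz":0,"ax":0,"ay":0,"az":0,"jaw":-1},{"tx":0,"ty":0,"tz":0,"ax":0,"ay":0,"az":0,"jaw":-1},{"tx":0,"ty":0,"tz":0,"ax":0,"ay":0,"az":0,"jaw":-1},{"tx":0,"ty":0,"tz":0,"ax":0,"ay":0,"az":0,"jaw":-1},{"tx":0,"ty":0,"tz":0,"ax":0,"ay":0,"az":0,"jaw":-1},{"tx":0,"ty":0,"tz":0,"ax":0,"ay":0,"az":0,"jaw":-1}]'
python3 to.py .526 .0185 .025;python3 look.py side s4 270 220 370 295 7; python3 look.py top t4 250 210 350 285 7;  python3 -c "
import cv2;import numpy as np
cv2.imwrite('pics/st4.png',np.hstack([cv2.resize(cv2.imread('pics/s4.png'),(400,300)),cv2.resize(cv2.imread('pics/t4.png'),(400,300))]))"
```

```text
time: 15.25
ee_pos: [0.5259, 0.0193, 0.0362]
tcp_rot: [180.0, 0.0, 171.2]
wrist_force: [-0.7, 0.5, -0.9]
opening: 0.0507
grasp_force: 32.6
t 15.25 pos [0.5259 0.0193 0.0362] q [  2.1   2.5 -14.1  73.3   0.   10.9]
turn [ 0.02  0.02 -0.04] shift in final axes [-0.0002 -0.0008  0.0112] F [-0.74  0.51 -0.9 ]
```

View pics/st4.png

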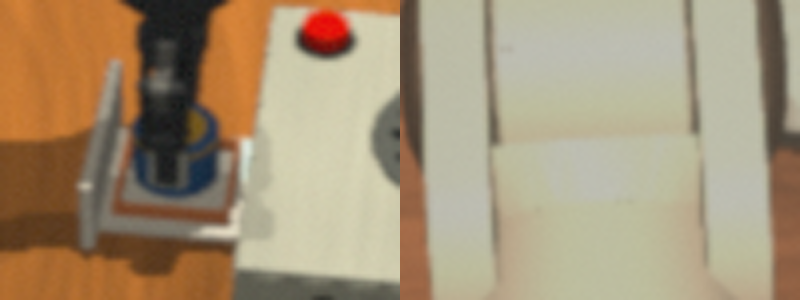

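The tin hovers in the well. Its front bottom edge at (175,196) leaves only about 3 mm to the near wall (row ~205), so I'll shift a bit towards +y and lower again.

```bash
python3 -m handwheel '[{"tx":0,"ty":0.0015,"tz":0.002,"ax":0,"ay":0,"az":0,"jaw":-1},{"tx":0,"ty":0,"tz":0.002,"ax":0,"ay":0,"az":0,"jaw":-1},{"tx":0,"ty":0,"tz":0.002,"ax":0,"ay":0,"az":0,"jaw":-1},{"tx":0,"ty":0,"tz":0.002,"ax":0,"ay":0,"az":0,"jaw":-1},{"tx":0,"ty":0,"tz":0.001,"ax":0,"ay":0,"az":0,"jaw":-1},{"tx":0,"ty":0,"tz":0,"ax":0,"ay":0,"az":0,"jaw":-1},{"tx":0,"ty":0,"tz":0,"ax":0,"ay":0,"az":0,"jaw":-1},{"tx":0,"ty":0,"tz":0,"ax":0,"ay":0,"az":0,"jaw":-1},{"tx":0,"ty":0,"tz":0,"ax":0,"ay":0,"az":0,"jaw":-1},{"tx":0,"ty":0,"tz":0,"ax":0,"ay":0,"az":0,"jaw":-1}]'
python3 to.py .526 .0205 .025
```

```text
time: 16.6
ee_pos: [0.5262, 0.0208, 0.0273]
tcp_rot: [180.0, 0.0, 171.2]
wrist_force: [0.1, 1.1, -2.6]
opening: 0.0504
grasp_force: 32.6
t 16.6 pos [0.5262 0.0208 0.0273] q [  2.3   2.9 -14.8  72.3   0.   11. ]
turn [ 0.03  0.03 -0.03] shift in final axes [ 0.0001 -0.0004  0.0023] F [ 0.15  1.06 -2.65]
```

Free of contact. I'll lower the last 2 mm.

```bash
python3 -m handwheel '[{"tx":0,"ty":0,"tz":0.0005,"ax":0,"ay":0,"az":0,"jaw":-1},{"tx":0,"ty":0,"tz":0.0005,"ax":0,"ay":0,"az":0,"jaw":-1},{"tx":0,"ty":0,"tz":0.0005,"ax":0,"ay":0,"az":0,"jaw":-1},{"tx":0,"ty":0,"tz":0.0003,"ax":0,"ay":0,"az":0,"jaw":-1},{"tx":0,"ty":0,"tz":0,"ax":0,"ay":0,"az":0,"jaw":-1},{"tx":0,"ty":0,"tz":0,"ax":0,"ay":0,"az":0,"jaw":-1},{"tx":0,"ty":0,"tz":0,"ax":0,"ay":0,"az":0,"jaw":-1},{"tx":0,"ty":0,"tz":0,"ax":0,"ay":0,"az":0,"jaw":-1},{"tx":0,"ty":0,"tz":0,"ax":0,"ay":0,"az":0,"jaw":-1},{"tx":0,"ty":0,"tz":0,"ax":0,"ay":0,"az":0,"jaw":-1}]'
python3 to.py .526 .0205 .025
```

```text
time: 17.85
ee_pos: [0.5261, 0.0209, 0.0254]
tcp_rot: [180.0, 0.0, 171.2]
wrist_force: [0.6, 0.5, -2.5]
opening: 0.0505
grasp_force: 32.6
t 17.85 pos [0.5261 0.0209 0.0254] q [  2.3   2.9 -14.9  72.1   0.   11. ]
turn [ 0.02  0.02 -0.03] shift in final axes [ 0.0001 -0.0004  0.0004] F [ 0.63  0.51 -2.45]
```

```bash
python3 -m handwheel '[{"tx":0,"ty":0,"tz":0.0005,"ax":0,"ay":0,"az":0,"jaw":-1},{"tx":0,"ty":0,"tz":0.0003,"ax":0,"ay":0,"az":0,"jaw":-1},{"tx":0,"ty":0,"tz":0,"ax":0,"ay":0,"az":0,"jaw":0.25},{"tx":0,"ty":0,"tz":0,"ax":0,"ay":0,"az":0,"jaw":0.3},{"tx":0,"ty":0,"tz":0,"ax":0,"ay":0,"az":0,"jaw":0.4},{"tx":0,"ty":0,"tz":0,"ax":0,"ay":0,"az":0,"jaw":0.45},{"tx":0,"ty":0,"tz":0,"ax":0,"ay":0,"az":0,"jaw":0.45},{"tx":0,"ty":0,"tz":-0.01,"ax":0,"ay":0,"az":0,"jaw":0.45},{"tx":0,"ty":0,"tz":-0.02,"ax":0,"ay":0,"az":0,"jaw":0.45},{"tx":0,"ty":0,"tz":-0.03,"ax":0,"ay":0,"az":0,"jaw":0.45}]'
python3 to.py .437 .034 .03
```

```text
time: 19.1
ee_pos: [0.5257, 0.0208, 0.0853]
tcp_rot: [180.0, -0.0, 171.2]
wrist_force: [0.4, 1.0, 0.0]
opening: 0.062
grasp_force: 0.0
t 19.1 pos [0.5257 0.0208 0.0853] q [ 2.3  1.4 -9.8 78.8  0.  11. ]
turn [ 0.01 -0.04 -0.04] shift in final axes [ 0.0897 -0.0005  0.0553] F [0.4  1.   0.02]
```

```bash
python3 -m handwheel '[{"tx":0.02,"ty":0,"tz":-0.01,"ax":0,"ay":0,"az":0,"jaw":0.45},{"tx":0.04,"ty":0,"tz":0,"ax":0,"ay":0,"az":0,"jaw":0.45},{"tx":0.03,"ty":0,"tz":0,"ax":0,"ay":0,"az":0,"jaw":-1},{"tx":0,"ty":0,"tz":0.01,"ax":0,"ay":0,"az":0,"jaw":-1},{"tx":0,"ty":0,"tz":0.02,"ax":0,"ay":0,"az":0,"jaw":-1},{"tx":0,"ty":0,"tz":0.02,"ax":0,"ay":0,"az":0,"jaw":-1},{"tx":0,"ty":0,"tz":0.015,"ax":0,"ay":0,"az":0,"jaw":-1},{"tx":0,"ty":0,"tz":0,"ax":0,"ay":0,"az":0,"jaw":-1},{"tx":0,"ty":0,"tz":0,"ax":0,"ay":0,"az":0,"jaw":-1},{"tx":0,"ty":0,"tz":0,"ax":0,"ay":0,"az":0,"jaw":-1}]'
python3 to.py .437 .034 .03; python3 look.py side s5 240 190 360 290 6
```

```text
time: 20.35
ee_pos: [0.4378, 0.0346, 0.0304]
tcp_rot: [180.0, 0.1, 171.2]
wrist_force: [0.2, -0.7, 0.4]
opening: 0.0
grasp_force: 0.0
t 20.35 pos [0.4378 0.0346 0.0304] q [  4.5  -9.4 -26.2  73.2   0.   13.3]
turn [ 0.04  0.09 -0.03] shift in final axes [ 0.0007 -0.0007  0.0004] F [ 0.19 -0.67  0.4 ]
```

View pics/s5.png

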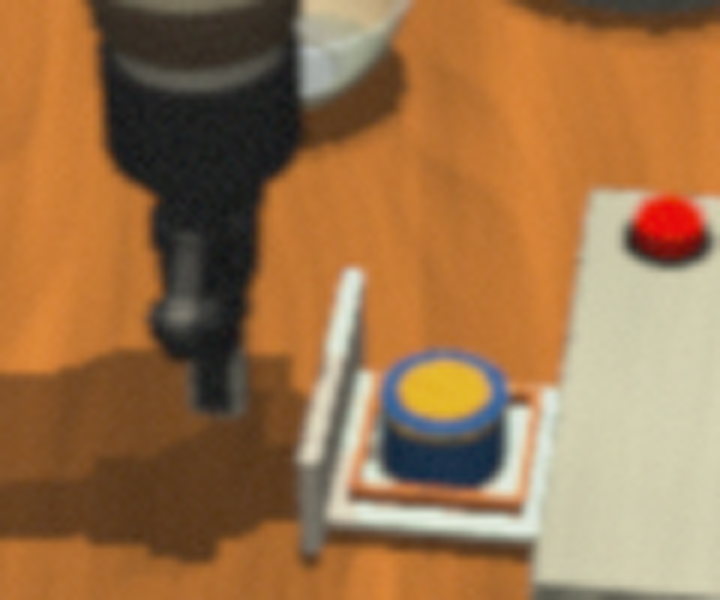

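The tin stands upright inside the well, its top at (445,390). The shut fingers at (218,395) are in front of the plate. I'll approach and push.

```bash
python3 -m handwheel '[{"tx":-0.006,"ty":0,"tz":0,"ax":0,"ay":0,"az":0,"jaw":-1},{"tx":-0.008,"ty":0,"tz":0,"ax":0,"ay":0,"az":0,"jaw":-1},{"tx":-0.006,"ty":0,"tz":0,"ax":0,"ay":0,"az":0,"jaw":-1},{"tx":-0.003,"ty":0,"tz":0,"ax":0,"ay":0,"az":0,"jaw":-1},{"tx":-0.002,"ty":0,"tz":0,"ax":0,"ay":0,"az":0,"jaw":-1},{"tx":-0.002,"ty":0,"tz":0,"ax":0,"ay":0,"az":0,"jaw":-1},{"tx":-0.002,"ty":0,"tz":0,"ax":0,"ay":0,"az":0,"jaw":-1},{"tx":-0.002,"ty":0,"tz":0,"ax":0,"ay":0,"az":0,"jaw":-1},{"tx":-0.002,"ty":0,"tz":0,"ax":0,"ay":0,"az":0,"jaw":-1},{"tx":-0.002,"ty":0,"tz":0,"ax":0,"ay":0,"az":0,"jaw":-1}]'
python3 to.py .4772 .028 .03
```

```text
time: 21.65
ee_pos: [0.4716, 0.0293, 0.0296]
tcp_rot: [180.0, -0.0, 171.2]
wrist_force: [-3.3, 0.8, 2.1]
opening: 0.0003
grasp_force: 1.5
t 21.65 pos [0.4716 0.0293 0.0296] q [  3.5  -4.6 -21.9  72.7   0.   12.3]
turn [ 0.02 -0.01 -0.03] shift in final axes [-0.0057 -0.0004 -0.0004] F [-3.29  0.77  2.12]
```

```bash
python3 -m handwheel '[{"tx":-0.002,"ty":0,"tz":0,"ax":0,"ay":0,"az":0,"jaw":-1},{"tx":-0.002,"ty":0,"tz":0,"ax":0,"ay":0,"az":0,"jaw":-1},{"tx":-0.002,"ty":0,"tz":0,"ax":0,"ay":0,"az":0,"jaw":-1},{"tx":-0.002,"ty":0,"tz":0,"ax":0,"ay":0,"az":0,"jaw":-1},{"tx":-0.0015,"ty":0,"tz":0,"ax":0,"ay":0,"az":0,"jaw":-1},{"tx":-0.0015,"ty":0,"tz":0,"ax":0,"ay":0,"az":0,"jaw":-1},{"tx":-0.0015,"ty":0,"tz":0,"ax":0,"ay":0,"az":0,"jaw":-1},{"tx":-0.0015,"ty":0,"tz":0,"ax":0,"ay":0,"az":0,"jaw":-1},{"tx":-0.0015,"ty":0,"tz":0,"ax":0,"ay":0,"az":0,"jaw":-1},{"tx":-0.0015,"ty":0,"tz":0,"ax":0,"ay":0,"az":0,"jaw":-1}]'
python3 -m handwheel '[{"tx":-0.0015,"ty":0,"tz":0,"ax":0,"ay":0,"az":0,"jaw":-1},{"tx":-0.001,"ty":0,"tz":0,"ax":0,"ay":0,"az":0,"jaw":-1},{"tx":-0.001,"ty":0,"tz":0,"ax":0,"ay":0,"az":0,"jaw":-1},{"tx":-0.001,"ty":0,"tz":0,"ax":0,"ay":0,"az":0,"jaw":-1},{"tx":-0.001,"ty":0,"tz":0,"ax":0,"ay":0,"az":0,"jaw":-1},{"tx":-0.001,"ty":0,"tz":0,"ax":0,"ay":0,"az":0,"jaw":-1},{"tx":-0.001,"ty":0,"tz":0,"ax":0,"ay":0,"az":0,"jaw":-1},{"tx":-0.001,"ty":0,"tz":0,"ax":0,"ay":0,"az":0,"jaw":-1},{"tx":-0.0005,"ty":0,"tz":0,"ax":0,"ay":0,"az":0,"jaw":-1},{"tx":-0.0005,"ty":0,"tz":0,"ax":0,"ay":0,"az":0,"jaw":-1}]'
python3 to.py .4772 .028 .03
```

```text
time: 22.9
ee_pos: [0.4885, 0.0266, 0.0296]
tcp_rot: [180.0, 0.0, 171.2]
wrist_force: [-6.1, -0.0, 3.6]
opening: -0.0
grasp_force: 2.8
time: 24.15
ee_pos: [0.498, 0.0251, 0.0296]
tcp_rot: [180.0, 0.0, 171.2]
wrist_force: [-4.1, -1.4, 3.1]
opening: -0.0001
grasp_force: 1.8
t 24.15 pos [0.498  0.0251 0.0296] q [  2.9  -1.  -18.4  72.5   0.   11.7]
turn [ 0.02  0.02 -0.04] shift in final axes [ 0.021  -0.0003 -0.0004] F [-4.1  -1.4   3.14]
```

```bash
python3 -m handwheel '[{"tx":-0.001,"ty":0,"tz":0,"ax":0,"ay":0,"az":0,"jaw":-1},{"tx":-0.001,"ty":0,"tz":0,"ax":0,"ay":0,"az":0,"jaw":-1},{"tx":-0.001,"ty":0,"tz":0,"ax":0,"ay":0,"az":0,"jaw":-1},{"tx":-0.001,"ty":0,"tz":0,"ax":0,"ay":0,"az":0,"jaw":-1},{"tx":-0.001,"ty":0,"tz":0,"ax":0,"ay":0,"az":0,"jaw":-1},{"tx":-0.0005,"ty":0,"tz":0,"ax":0,"ay":0,"az":0,"jaw":-1},{"tx":-0.0005,"ty":0,"tz":0,"ax":0,"ay":0,"az":0,"jaw":-1},{"tx":0,"ty":0,"tz":0,"ax":0,"ay":0,"az":0,"jaw":-1},{"tx":0,"ty":0,"tz":0,"ax":0,"ay":0,"az":0,"jaw":-1},{"tx":0,"ty":0,"tz":0,"ax":0,"ay":0,"az":0,"jaw":-1}]'
python3 to.py .4772 .028 .03; python3 look.py side s6 240 190 360 290 6
```

```text
time: 25.4
ee_pos: [0.5039, 0.0244, 0.0296]
tcp_rot: [180.0, 0.0, 171.2]
wrist_force: [-3.0, 2.5, 1.3]
opening: -0.0001
grasp_force: 2.0
t 25.4 pos [0.5039 0.0244 0.0296] q [  2.8  -0.2 -17.7  72.5   0.   11.5]
turn [ 0.04  0.02 -0.03] shift in final axes [ 0.0269 -0.0005 -0.0004] F [-3.01  2.52  1.32]
```

View pics/s6.png

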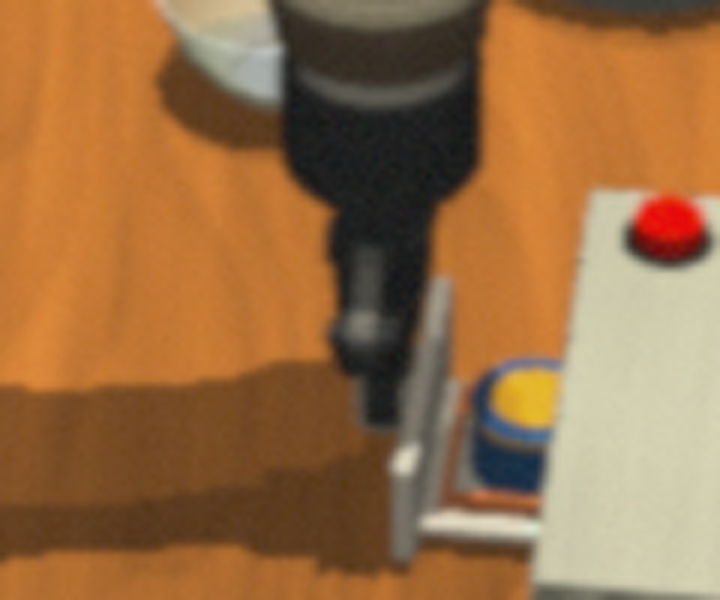

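```bash
python3 - <<'E'
from h import *
R=np.array([[.9884,.1521],[-.1521,.9884]]);c=np.array([.669,-.0007])
q=lambda p:((px(p,K2,T2)-[240,190])*6+2.5).round(0)
for d in(.085,.055,.050,.045,.04):print(d,q([*(c+R@[-.1095-d,.06]),.056]),q([*(c+R@[-.1095-d,-.06]),.056]),q([*(c+R@[-.1095-d,-.06]),.008]),"top-inner far",q([*(c+R@[-.1015-d,.06]),.056]))
E
```

```text
0.085 [343. 268.] [296. 461.] [300. 554.] top-inner far [362. 269.]
0.055 [416. 273.] [375. 468.] [376. 561.] top-inner far [435. 275.]
0.05 [428. 274.] [388. 469.] [389. 562.] top-inner far [448. 276.]
0.045 [440. 275.] [401. 470.] [402. 563.] top-inner far [460. 277.]
0.04 [452. 276.] [414. 471.] [415. 564.] top-inner far [472. 278.]
```

```bash
python3 -m handwheel '[{"tx":-0.0005,"ty":0,"tz":0,"ax":0,"ay":0,"az":0,"jaw":-1},{"tx":-0.0005,"ty":0,"tz":0,"ax":0,"ay":0,"az":0,"jaw":-1},{"tx":-0.0005,"ty":0,"tz":0,"ax":0,"ay":0,"az":0,"jaw":-1},{"tx":-0.0005,"ty":0,"tz":0,"ax":0,"ay":0,"az":0,"jaw":-1},{"tx":-0.0005,"ty":0,"tz":0,"ax":0,"ay":0,"az":0,"jaw":-1},{"tx":-0.0005,"ty":0,"tz":0,"ax":0,"ay":0,"az":0,"jaw":-1},{"tx":-0.0005,"ty":0,"tz":0,"ax":0,"ay":0,"az":0,"jaw":-1},{"tx":-0.0005,"ty":0,"tz":0,"ax":0,"ay":0,"az":0,"jaw":-1},{"tx":-0.0005,"ty":0,"tz":0,"ax":0,"ay":0,"az":0,"jaw":-1},{"tx":-0.0005,"ty":0,"tz":0,"ax":0,"ay":0,"az":0,"jaw":-1}]'
python3 -m handwheel '[{"tx":-0.0005,"ty":0,"tz":0,"ax":0,"ay":0,"az":0,"jaw":-1},{"tx":-0.0005,"ty":0,"tz":0,"ax":0,"ay":0,"az":0,"jaw":-1},{"tx":-0.0005,"ty":0,"tz":0,"ax":0,"ay":0,"az":0,"jaw":-1},{"tx":-0.0005,"ty":0,"tz":0,"ax":0,"ay":0,"az":0,"jaw":-1},{"tx":-0.0005,"ty":0,"tz":0,"ax":0,"ay":0,"az":0,"jaw":-1},{"tx":-0.0005,"ty":0,"tz":0,"ax":0,"ay":0,"az":0,"jaw":-1},{"tx":-0.0005,"ty":0,"tz":0,"ax":0,"ay":0,"az":0,"jaw":-1},{"tx":-0.0005,"ty":0,"tz":0,"ax":0,"ay":0,"az":0,"jaw":-1},{"tx":-0.0005,"ty":0,"tz":0,"ax":0,"ay":0,"az":0,"jaw":-1},{"tx":-0.0005,"ty":0,"tz":0,"ax":0,"ay":0,"az":0,"jaw":-1}]'
python3 to.py .4772 .028 .03
```

```text
time: 26.7
ee_pos: [0.5088, 0.0236, 0.0296]
tcp_rot: [180.0, 0.0, 171.2]
wrist_force: [-3.7, 3.7, 1.2]
opening: -0.0004
grasp_force: 2.1
time: 27.95
ee_pos: [0.5137, 0.0228, 0.0296]
tcp_rot: [180.0, 0.0, 171.2]
wrist_force: [-3.6, 4.1, 1.7]
opening: -0.0
grasp_force: 2.2
t 27.95 pos [0.5137 0.0228 0.0296] q [  2.5   1.1 -16.3  72.5   0.   11.3]
turn [ 0.03  0.01 -0.03] shift in final axes [ 0.0369 -0.0004 -0.0004] F [-3.64  4.14  1.71]
```

```bash
python3 -m handwheel '[{"tx":-0.0005,"ty":0,"tz":0,"ax":0,"ay":0,"az":0,"jaw":-1},{"tx":-0.0005,"ty":0,"tz":0,"ax":0,"ay":0,"az":0,"jaw":-1},{"tx":-0.0005,"ty":0,"tz":0,"ax":0,"ay":0,"az":0,"jaw":-1},{"tx":-0.0005,"ty":0,"tz":0,"ax":0,"ay":0,"az":0,"jaw":-1},{"tx":-0.0005,"ty":0,"tz":0,"ax":0,"ay":0,"az":0,"jaw":-1},{"tx":-0.0005,"ty":0,"tz":0,"ax":0,"ay":0,"az":0,"jaw":-1},{"tx":-0.0005,"ty":0,"tz":0,"ax":0,"ay":0,"az":0,"jaw":-1},{"tx":-0.0005,"ty":0,"tz":0,"ax":0,"ay":0,"az":0,"jaw":-1},{"tx":-0.0005,"ty":0,"tz":0,"ax":0,"ay":0,"az":0,"jaw":-1},{"tx":-0.0005,"ty":0,"tz":0,"ax":0,"ay":0,"az":0,"jaw":-1}]'
python3 to.py .4772 .028 .03
```

```text
time: 29.2
ee_pos: [0.5187, 0.022, 0.0297]
tcp_rot: [180.0, 0.0, 171.2]
wrist_force: [-3.9, 2.9, 1.5]
opening: 0.0002
grasp_force: 2.3
t 29.2 pos [0.5187 0.022  0.0297] q [  2.4   1.8 -15.6  72.6   0.   11.2]
turn [ 0.03  0.01 -0.03] shift in final axes [ 0.0419 -0.0004 -0.0003] F [-3.94  2.91  1.46]
```

```bash
python3 -m handwheel '[{"tx":-0.0005,"ty":0,"tz":0,"ax":0,"ay":0,"az":0,"jaw":-1},{"tx":-0.0005,"ty":0,"tz":0,"ax":0,"ay":0,"az":0,"jaw":-1},{"tx":-0.0005,"ty":0,"tz":0,"ax":0,"ay":0,"az":0,"jaw":-1},{"tx":-0.0005,"ty":0,"tz":0,"ax":0,"ay":0,"az":0,"jaw":-1},{"tx":-0.0005,"ty":0,"tz":0,"ax":0,"ay":0,"az":0,"jaw":-1},{"tx":-0.0005,"ty":0,"tz":0,"ax":0,"ay":0,"az":0,"jaw":-1},{"tx":-0.0005,"ty":0,"tz":0,"ax":0,"ay":0,"az":0,"jaw":-1},{"tx":-0.0005,"ty":0,"tz":0,"ax":0,"ay":0,"az":0,"jaw":-1},{"tx":0,"ty":0,"tz":0,"ax":0,"ay":0,"az":0,"jaw":-1},{"tx":0,"ty":0,"tz":0,"ax":0,"ay":0,"az":0,"jaw":-1}]'
python3 to.py .4772 .028 .03
```

```text
time: 30.45
ee_pos: [0.5226, 0.0214, 0.0296]
tcp_rot: [180.0, 0.0, 171.2]
wrist_force: [-3.8, 3.1, 0.8]
opening: 0.0002
grasp_force: 2.2
t 30.45 pos [0.5226 0.0214 0.0296] q [  2.3   2.3 -15.1  72.6   0.   11.1]
turn [ 0.02  0.01 -0.03] shift in final axes [ 0.0459 -0.0004 -0.0004] F [-3.82  3.08  0.84]
```

```bash
python3 -m handwheel '[{"tx":-0.0005,"ty":0,"tz":0,"ax":0,"ay":0,"az":0,"jaw":-1},{"tx":-0.0005,"ty":0,"tz":0,"ax":0,"ay":0,"az":0,"jaw":-1},{"tx":-0.0005,"ty":0,"tz":0,"ax":0,"ay":0,"az":0,"jaw":-1},{"tx":-0.0005,"ty":0,"tz":0,"ax":0,"ay":0,"az":0,"jaw":-1},{"tx":-0.0005,"ty":0,"tz":0,"ax":0,"ay":0,"az":0,"jaw":-1},{"tx":-0.0005,"ty":0,"tz":0,"ax":0,"ay":0,"az":0,"jaw":-1},{"tx":-0.0005,"ty":0,"tz":0,"ax":0,"ay":0,"az":0,"jaw":-1},{"tx":-0.0005,"ty":0,"tz":0,"ax":0,"ay":0,"az":0,"jaw":-1},{"tx":0,"ty":0,"tz":0,"ax":0,"ay":0,"az":0,"jaw":-1},{"tx":0,"ty":0,"tz":0,"ax":0,"ay":0,"az":0,"jaw":-1}]'
python3 to.py .4772 .028 .03
```

```text
time: 31.7
ee_pos: [0.5266, 0.0208, 0.0296]
tcp_rot: [180.0, 0.0, 171.2]
wrist_force: [-4.4, 3.8, 2.3]
opening: -0.0
grasp_force: 2.3
t 31.7 pos [0.5266 0.0208 0.0296] q [  2.2   2.9 -14.5  72.6   0.   11. ]
turn [ 0.03  0.01 -0.03] shift in final axes [ 0.0499 -0.0004 -0.0004] F [-4.36  3.84  2.28]
```

```bash
python3 -m handwheel '[{"tx":-0.0005,"ty":0,"tz":0,"ax":0,"ay":0,"az":0,"jaw":-1},{"tx":-0.0005,"ty":0,"tz":0,"ax":0,"ay":0,"az":0,"jaw":-1},{"tx":-0.0005,"ty":0,"tz":0,"ax":0,"ay":0,"az":0,"jaw":-1},{"tx":-0.0005,"ty":0,"tz":0,"ax":0,"ay":0,"az":0,"jaw":-1},{"tx":-0.0005,"ty":0,"tz":0,"ax":0,"ay":0,"az":0,"jaw":-1},{"tx":-0.0005,"ty":0,"tz":0,"ax":0,"ay":0,"az":0,"jaw":-1},{"tx":0,"ty":0,"tz":0,"ax":0,"ay":0,"az":0,"jaw":-1},{"tx":0,"ty":0,"tz":0,"ax":0,"ay":0,"az":0,"jaw":-1},{"tx":0,"ty":0,"tz":0,"ax":0,"ay":0,"az":0,"jaw":-1},{"tx":0,"ty":0,"tz":0,"ax":0,"ay":0,"az":0,"jaw":-1}]'
python3 to.py .4772 .028 .03
```

```text
time: 32.95
ee_pos: [0.5295, 0.0203, 0.0296]
tcp_rot: [180.0, 0.0, 171.2]
wrist_force: [-3.5, 2.4, 1.6]
opening: -0.0001
grasp_force: 2.3
t 32.95 pos [0.5295 0.0203 0.0296] q [  2.2   3.3 -14.1  72.6   0.   11. ]
turn [ 0.02  0.01 -0.03] shift in final axes [ 0.0529 -0.0004 -0.0004] F [-3.55  2.45  1.57]
```

```bash
python3 -m handwheel '[{"tx":-0.0005,"ty":0,"tz":0,"ax":0,"ay":0,"az":0,"jaw":-1},{"tx":-0.0005,"ty":0,"tz":0,"ax":0,"ay":0,"az":0,"jaw":-1},{"tx":-0.0005,"ty":0,"tz":0,"ax":0,"ay":0,"az":0,"jaw":-1},{"tx":-0.0005,"ty":0,"tz":0,"ax":0,"ay":0,"az":0,"jaw":-1},{"tx":-0.0005,"ty":0,"tz":0,"ax":0,"ay":0,"az":0,"jaw":-1},{"tx":-0.0005,"ty":0,"tz":0,"ax":0,"ay":0,"az":0,"jaw":-1},{"tx":-0.0005,"ty":0,"tz":0,"ax":0,"ay":0,"az":0,"jaw":-1},{"tx":-0.0005,"ty":0,"tz":0,"ax":0,"ay":0,"az":0,"jaw":-1},{"tx":0,"ty":0,"tz":0,"ax":0,"ay":0,"az":0,"jaw":-1},{"tx":0,"ty":0,"tz":0,"ax":0,"ay":0,"az":0,"jaw":-1}]'
python3 to.py .4772 .028 .03
```

```text
time: 34.2
ee_pos: [0.533, 0.0198, 0.0296]
tcp_rot: [180.0, -0.0, 171.2]
wrist_force: [-6.2, 3.0, 3.1]
opening: -0.0001
grasp_force: 3.8
t 34.2 pos [0.533  0.0198 0.0296] q [  2.1   3.8 -13.6  72.7   0.   10.9]
turn [ 0.02 -0.05 -0.03] shift in final axes [ 0.0564 -0.0003 -0.0004] F [-6.24  2.98  3.14]
```

```bash
python3 -m handwheel '[{"tx":-0.0005,"ty":0,"tz":0,"ax":0,"ay":0,"az":0,"jaw":-1},{"tx":-0.0005,"ty":0,"tz":0,"ax":0,"ay":0,"az":0,"jaw":-1},{"tx":-0.0005,"ty":0,"tz":0,"ax":0,"ay":0,"az":0,"jaw":-1},{"tx":-0.0005,"ty":0,"tz":0,"ax":0,"ay":0,"az":0,"jaw":-1},{"tx":-0.0005,"ty":0,"tz":0,"ax":0,"ay":0,"az":0,"jaw":-1},{"tx":0,"ty":0,"tz":0,"ax":0,"ay":0,"az":0,"jaw":-1},{"tx":0,"ty":0,"tz":0,"ax":0,"ay":0,"az":0,"jaw":-1},{"tx":0,"ty":0,"tz":0,"ax":0,"ay":0,"az":0,"jaw":-1},{"tx":0,"ty":0,"tz":0,"ax":0,"ay":0,"az":0,"jaw":-1},{"tx":0,"ty":0,"tz":0,"ax":0,"ay":0,"az":0,"jaw":-1}]'
python3 to.py .4772 .028 .03
```

```text
time: 35.45
ee_pos: [0.5353, 0.0194, 0.0296]
tcp_rot: [180.0, -0.1, 171.2]
wrist_force: [-8.3, 3.1, 3.4]
opening: 0.0002
grasp_force: 4.1
t 35.45 pos [0.5353 0.0194 0.0296] q [  2.1   4.1 -13.2  72.7   0.   10.8]
turn [ 0.02 -0.06 -0.03] shift in final axes [ 0.0588 -0.0004 -0.0004] F [-8.31  3.1   3.4 ]
```

```bash
python3 -m handwheel '[{"tx":-0.0005,"ty":0,"tz":0,"ax":0,"ay":0,"az":0,"jaw":-1},{"tx":-0.0005,"ty":0,"tz":0,"ax":0,"ay":0,"az":0,"jaw":-1},{"tx":-0.0005,"ty":0,"tz":0,"ax":0,"ay":0,"az":0,"jaw":-1},{"tx":0,"ty":0,"tz":0,"ax":0,"ay":0,"az":0,"jaw":-1},{"tx":0,"ty":0,"tz":0,"ax":0,"ay":0,"az":0,"jaw":-1},{"tx":0,"ty":0,"tz":0,"ax":0,"ay":0,"az":0,"jaw":-1},{"tx":0,"ty":0,"tz":0,"ax":0,"ay":0,"az":0,"jaw":-1},{"tx":0,"ty":0,"tz":0,"ax":0,"ay":0,"az":0,"jaw":-1},{"tx":0,"ty":0,"tz":0,"ax":0,"ay":0,"az":0,"jaw":-1},{"tx":0,"ty":0,"tz":0,"ax":0,"ay":0,"az":0,"jaw":-1}]'
python3 to.py .4772 .028 .03
```

```text
time: 36.7
ee_pos: [0.5367, 0.0192, 0.0296]
tcp_rot: [180.0, -0.1, 171.2]
wrist_force: [-7.6, 3.7, 4.2]
opening: 0.0002
grasp_force: 4.4
t 36.7 pos [0.5367 0.0192 0.0296] q [  2.    4.3 -13.   72.7   0.   10.8]
turn [ 0.02 -0.07 -0.03] shift in final axes [ 0.0602 -0.0003 -0.0004] F [-7.61  3.68  4.2 ]
```

```bash
python3 -m handwheel '[{"tx":-0.0005,"ty":0,"tz":0,"ax":0,"ay":0,"az":0,"jaw":-1},{"tx":-0.0005,"ty":0,"tz":0,"ax":0,"ay":0,"az":0,"jaw":-1},{"tx":-0.0005,"ty":0,"tz":0,"ax":0,"ay":0,"az":0,"jaw":-1},{"tx":0,"ty":0,"tz":0,"ax":0,"ay":0,"az":0,"jaw":-1},{"tx":0,"ty":0,"tz":0,"ax":0,"ay":0,"az":0,"jaw":-1},{"tx":0,"ty":0,"tz":0,"ax":0,"ay":0,"az":0,"jaw":-1},{"tx":0,"ty":0,"tz":0,"ax":0,"ay":0,"az":0,"jaw":-1},{"tx":0,"ty":0,"tz":0,"ax":0,"ay":0,"az":0,"jaw":-1},{"tx":0,"ty":0,"tz":0,"ax":0,"ay":0,"az":0,"jaw":-1},{"tx":0,"ty":0,"tz":0,"ax":0,"ay":0,"az":0,"jaw":-1}]'
python3 to.py .4772 .028 .03
```

```text
time: 37.95
ee_pos: [0.5387, 0.0189, 0.0296]
tcp_rot: [180.0, -0.0, 171.2]
wrist_force: [-4.9, 4.1, 2.5]
opening: -0.0001
grasp_force: 3.1
t 37.95 pos [0.5387 0.0189 0.0296] q [  2.    4.5 -12.8  72.7   0.   10.8]
turn [ 0.02 -0.02 -0.03] shift in final axes [ 0.0622 -0.0003 -0.0004] F [-4.88  4.09  2.53]
```

```bash
python3 -m handwheel '[{"tx":0.0005,"ty":0,"tz":0,"ax":0,"ay":0,"az":0,"jaw":-1},{"tx":0.0005,"ty":0,"tz":0,"ax":0,"ay":0,"az":0,"jaw":-1},{"tx":0.001,"ty":0,"tz":0,"ax":0,"ay":0,"az":0,"jaw":-1},{"tx":0.001,"ty":0,"tz":0,"ax":0,"ay":0,"az":0,"jaw":-1},{"tx":0.001,"ty":0,"tz":0,"ax":0,"ay":0,"az":0,"jaw":-1},{"tx":0.001,"ty":0,"tz":0,"ax":0,"ay":0,"az":0,"jaw":-1},{"tx":0,"ty":0,"tz":0,"ax":0,"ay":0,"az":0,"jaw":-1},{"tx":0,"ty":0,"tz":0,"ax":0,"ay":0,"az":0,"jaw":-1},{"tx":0,"ty":0,"tz":0,"ax":0,"ay":0,"az":0,"jaw":-1},{"tx":0,"ty":0,"tz":0,"ax":0,"ay":0,"az":0,"jaw":-1}]'
python3 to.py .4772 .028 .03
```

```text
time: 39.2
ee_pos: [0.5336, 0.0197, 0.0296]
tcp_rot: [180.0, -0.0, 171.2]
wrist_force: [-6.4, 2.9, 4.1]
opening: 0.0002
grasp_force: 3.6
t 39.2 pos [0.5336 0.0197 0.0296] q [  2.1   3.8 -13.5  72.7   0.   10.9]
turn [ 0.02 -0.04 -0.03] shift in final axes [ 0.057  -0.0004 -0.0004] F [-6.45  2.9   4.12]
```

Not latched yet: the tray followed the finger back, so the force drop came just before the catch. I'll push on in small steps.

```bash
python3 -m handwheel '[{"tx":-0.001,"ty":0,"tz":0,"ax":0,"ay":0,"az":0,"jaw":-1},{"tx":-0.001,"ty":0,"tz":0,"ax":0,"ay":0,"az":0,"jaw":-1},{"tx":-0.001,"ty":0,"tz":0,"ax":0,"ay":0,"az":0,"jaw":-1},{"tx":-0.001,"ty":0,"tz":0,"ax":0,"ay":0,"az":0,"jaw":-1},{"tx":-0.0005,"ty":0,"tz":0,"ax":0,"ay":0,"az":0,"jaw":-1},{"tx":-0.0005,"ty":0,"tz":0,"ax":0,"ay":0,"az":0,"jaw":-1},{"tx":-0.0005,"ty":0,"tz":0,"ax":0,"ay":0,"az":0,"jaw":-1},{"tx":-0.0005,"ty":0,"tz":0,"ax":0,"ay":0,"az":0,"jaw":-1},{"tx":0,"ty":0,"tz":0,"ax":0,"ay":0,"az":0,"jaw":-1},{"tx":0,"ty":0,"tz":0,"ax":0,"ay":0,"az":0,"jaw":-1}]'
python3 to.py .4772 .028 .03
```

```text
time: 40.45
ee_pos: [0.5399, 0.0187, 0.0296]
tcp_rot: [180.0, 0.0, 171.2]
wrist_force: [-4.5, 3.6, 2.7]
opening: -0.0003
grasp_force: 2.3
t 40.45 pos [0.5399 0.0187 0.0296] q [  2.    4.6 -12.6  72.7   0.   10.8]
turn [ 0.02  0.01 -0.03] shift in final axes [ 0.0634 -0.0003 -0.0004] F [-4.47  3.6   2.72]
```

```bash
python3 -m handwheel '[{"tx":-0.0005,"ty":0,"tz":0,"ax":0,"ay":0,"az":0,"jaw":-1},{"tx":-0.0005,"ty":0,"tz":0,"ax":0,"ay":0,"az":0,"jaw":-1},{"tx":-0.0005,"ty":0,"tz":0,"ax":0,"ay":0,"az":0,"jaw":-1},{"tx":0,"ty":0,"tz":0,"ax":0,"ay":0,"az":0,"jaw":-1},{"tx":0,"ty":0,"tz":0,"ax":0,"ay":0,"az":0,"jaw":-1},{"tx":0,"ty":0,"tz":0,"ax":0,"ay":0,"az":0,"jaw":-1},{"tx":0,"ty":0,"tz":0,"ax":0,"ay":0,"az":0,"jaw":-1},{"tx":0,"ty":0,"tz":0,"ax":0,"ay":0,"az":0,"jaw":-1},{"tx":0,"ty":0,"tz":0,"ax":0,"ay":0,"az":0,"jaw":-1},{"tx":0,"ty":0,"tz":0,"ax":0,"ay":0,"az":0,"jaw":-1}]'
python3 to.py .4772 .028 .03
```

```text
time: 41.7
ee_pos: [0.5412, 0.0185, 0.0296]
tcp_rot: [180.0, -0.0, 171.2]
wrist_force: [-4.7, 2.9, 2.0]
opening: -0.0005
grasp_force: 2.7
t 41.7 pos [0.5412 0.0185 0.0296] q [  1.9   4.8 -12.4  72.7   0.   10.7]
turn [ 0.02 -0.01 -0.03] shift in final axes [ 0.0647 -0.0003 -0.0004] F [-4.71  2.88  2.01]
```

```bash
python3 -m handwheel '[{"tx":-0.0005,"ty":0,"tz":0,"ax":0,"ay":0,"az":0,"jaw":-1},{"tx":-0.0005,"ty":0,"tz":0,"ax":0,"ay":0,"az":0,"jaw":-1},{"tx":-0.0005,"ty":0,"tz":0,"ax":0,"ay":0,"az":0,"jaw":-1},{"tx":0,"ty":0,"tz":0,"ax":0,"ay":0,"az":0,"jaw":-1},{"tx":0,"ty":0,"tz":0,"ax":0,"ay":0,"az":0,"jaw":-1},{"tx":0,"ty":0,"tz":0,"ax":0,"ay":0,"az":0,"jaw":-1},{"tx":0,"ty":0,"tz":0,"ax":0,"ay":0,"az":0,"jaw":-1},{"tx":0,"ty":0,"tz":0,"ax":0,"ay":0,"az":0,"jaw":-1},{"tx":0,"ty":0,"tz":0,"ax":0,"ay":0,"az":0,"jaw":-1},{"tx":0,"ty":0,"tz":0,"ax":0,"ay":0,"az":0,"jaw":-1}]'
python3 to.py .4772 .028 .03
```

```text
time: 42.95
ee_pos: [0.543, 0.0182, 0.0296]
tcp_rot: [180.0, 0.0, 171.2]
wrist_force: [-2.9, 2.4, 0.4]
opening: 0.0005
grasp_force: 1.5
t 42.95 pos [0.543  0.0182 0.0296] q [  1.9   5.  -12.2  72.7   0.   10.7]
turn [ 0.02  0.02 -0.04] shift in final axes [ 0.0665 -0.0003 -0.0004] F [-2.89  2.39  0.37]
```

```bash
python3 -m handwheel '[{"tx":0.0005,"ty":0,"tz":0,"ax":0,"ay":0,"az":0,"jaw":-1},{"tx":0.0005,"ty":0,"tz":0,"ax":0,"ay":0,"az":0,"jaw":-1},{"tx":0.0005,"ty":0,"tz":0,"ax":0,"ay":0,"az":0,"jaw":-1},{"tx":0.0005,"ty":0,"tz":0,"ax":0,"ay":0,"az":0,"jaw":-1},{"tx":0.001,"ty":0,"tz":0,"ax":0,"ay":0,"az":0,"jaw":-1},{"tx":0.001,"ty":0,"tz":0,"ax":0,"ay":0,"az":0,"jaw":-1},{"tx":0,"ty":0,"tz":0,"ax":0,"ay":0,"az":0,"jaw":-1},{"tx":0,"ty":0,"tz":0,"ax":0,"ay":0,"az":0,"jaw":-1},{"tx":0,"ty":0,"tz":0,"ax":0,"ay":0,"az":0,"jaw":-1},{"tx":0,"ty":0,"tz":0,"ax":0,"ay":0,"az":0,"jaw":-1}]'
python3 to.py .4772 .028 .03
```

```text
time: 44.2
ee_pos: [0.5387, 0.0189, 0.0296]
tcp_rot: [180.0, -0.0, 171.2]
wrist_force: [-5.8, 1.6, 2.2]
opening: -0.0003
grasp_force: 2.6
t 44.2 pos [0.5387 0.0189 0.0296] q [  2.    4.5 -12.8  72.7   0.   10.8]
turn [ 0.02 -0.01 -0.03] shift in final axes [ 0.0621 -0.0004 -0.0004] F [-5.82  1.57  2.17]
```

```bash
python3 -m handwheel '[{"tx":-0.001,"ty":0,"tz":0,"ax":0,"ay":0,"az":0,"jaw":-1},{"tx":-0.001,"ty":0,"tz":0,"ax":0,"ay":0,"az":0,"jaw":-1},{"tx":-0.001,"ty":0,"tz":0,"ax":0,"ay":0,"az":0,"jaw":-1},{"tx":-0.0005,"ty":0,"tz":0,"ax":0,"ay":0,"az":0,"jaw":-1},{"tx":-0.0005,"ty":0,"tz":0,"ax":0,"ay":0,"az":0,"jaw":-1},{"tx":-0.0005,"ty":0,"tz":0,"ax":0,"ay":0,"az":0,"jaw":-1},{"tx":-0.0005,"ty":0,"tz":0,"ax":0,"ay":0,"az":0,"jaw":-1},{"tx":-0.0005,"ty":0,"tz":0,"ax":0,"ay":0,"az":0,"jaw":-1},{"tx":0,"ty":0,"tz":0,"ax":0,"ay":0,"az":0,"jaw":-1},{"tx":0,"ty":0,"tz":0,"ax":0,"ay":0,"az":0,"jaw":-1}]'
python3 to.py .4772 .028 .03
```

```text
time: 45.45
ee_pos: [0.5447, 0.0179, 0.0298]
tcp_rot: [180.0, 0.1, 171.2]
wrist_force: [-0.6, -0.3, -0.7]
opening: 0.0001
grasp_force: 0.2
t 45.45 pos [0.5447 0.0179 0.0298] q [  1.9   5.2 -12.   72.7   0.   10.7]
turn [ 0.02  0.06 -0.04] shift in final axes [ 0.0683 -0.0003 -0.0002] F [-0.63 -0.32 -0.68]
```

The force fell to zero: the tray snapped in ahead of the finger. I'll back away and check that it stays.

```bash
python3 -m handwheel '[{"tx":0.001,"ty":0,"tz":0,"ax":0,"ay":0,"az":0,"jaw":-1},{"tx":0.002,"ty":0,"tz":0,"ax":0,"ay":0,"az":0,"jaw":-1},{"tx":0.003,"ty":0,"tz":0,"ax":0,"ay":0,"az":0,"jaw":-1},{"tx":0.004,"ty":0,"tz":0,"ax":0,"ay":0,"az":0,"jaw":-1},{"tx":0.004,"ty":0,"tz":0,"ax":0,"ay":0,"az":0,"jaw":-1},{"tx":0.004,"ty":0,"tz":0,"ax":0,"ay":0,"az":0,"jaw":-1},{"tx":0.004,"ty":0,"tz":0,"ax":0,"ay":0,"az":0,"jaw":-1},{"tx":0.004,"ty":0,"tz":0,"ax":0,"ay":0,"az":0,"jaw":-1},{"tx":0,"ty":0,"tz":0,"ax":0,"ay":0,"az":0,"jaw":-1},{"tx":0,"ty":0,"tz":0,"ax":0,"ay":0,"az":0,"jaw":-1}]'
python3 to.py .4772 .028 .03
```

```text
time: 46.7
ee_pos: [0.5188, 0.022, 0.0297]
tcp_rot: [180.0, 0.0, 171.2]
wrist_force: [1.1, 0.3, -0.2]
opening: -0.0002
grasp_force: 0.0
t 46.7 pos [0.5188 0.022  0.0297] q [  2.4   1.8 -15.6  72.5   0.   11.2]
turn [ 0.03  0.03 -0.03] shift in final axes [ 0.0421 -0.0004 -0.0003] F [ 1.11  0.33 -0.22]
```

```bash
python3 -m handwheel '[{"tx":0.03,"ty":0,"tz":0,"ax":0,"ay":0,"az":0,"jaw":-1},{"tx":0.04,"ty":0,"tz":-0.01,"ax":0,"ay":0,"az":0,"jaw":-1},{"tx":0.03,"ty":0,"tz":-0.03,"ax":0,"ay":0,"az":0,"jaw":-1},{"tx":0,"ty":0,"tz":-0.04,"ax":0,"ay":0,"az":0,"jaw":-1},{"tx":0,"ty":0,"tz":0,"ax":0,"ay":0,"az":0,"jaw":-1},{"tx":0,"ty":0,"tz":0,"ax":0,"ay":0,"az":0,"jaw":-1},{"tx":0,"ty":0,"tz":0,"ax":0,"ay":0,"az":0,"jaw":-1},{"tx":0,"ty":0,"tz":0,"ax":0,"ay":0,"az":0,"jaw":-1},{"tx":0,"ty":0,"tz":0,"ax":0,"ay":0,"az":0,"jaw":-1},{"tx":0,"ty":0,"tz":0,"ax":0,"ay":0,"az":0,"jaw":-1}]'
python3 look.py side s7 240 190 360 290 6
python3 - <<'E'
import cv2,numpy as np
a=cv2.imread('pics/s5_full.png');b=cv2.imread('pics/s7_full.png')
# near end of front plate: template from the fully-out picture
x,y=240+295//6,190+450//6
t=a[y:y+20,x-1:x+6]
r=cv2.matchTemplate(b[y-5:y+35,x-6:x+60],t,cv2.TM_CCOEFF_NORMED);_,m,_,l=cv2.minMaxLoc(r)
print("match",round(m,2),"shift px",l[0]-5,l[1]-5)
for n,i in(("s5",a),("s6",cv2.imread('pics/s6_full.png')),("s7",b)):
    print(n,"row 274 gray",cv2.cvtColor(i,cv2.COLOR_BGR2HSV)[274,285:336,1].tolist())
E
python3 - <<'E'
from h import *
R=np.array([[.9884,.1521],[-.1521,.9884]]);c=np.array([.669,-.0007])
for d in(.085,.05,.012,.007,.003):print(d,px([*(c+R@[-.1095-d,-.06]),.04],K2,T2).round(1))
E
```

```text
time: 47.95
ee_pos: [0.4198, 0.0372, 0.1095]
tcp_rot: [180.0, 0.0, 171.2]
wrist_force: [-0.3, -0.6, 0.8]
opening: 0.0001
grasp_force: 0.0
match 0.76 shift px 33 3
s5 row 274 gray [169, 177, 172, 156, 110, 63, 41, 37, 35, 36, 40, 35, 36, 40, 29, 20, 26, 30, 43, 45, 46, 46, 47, 50, 48, 50, 55, 56, 69, 89, 99, 105, 121, 136, 146, 151, 152, 151, 152, 153, 154, 107, 33, 16, 20, 28, 38, 40, 41, 41, 40]
s6 row 274 gray [169, 166, 168, 186, 173, 177, 169, 168, 176, 175, 168, 183, 177, 174, 158, 177, 179, 174, 175, 140, 80, 45, 38, 32, 38, 37, 40, 55, 81, 96, 98, 108, 125, 138, 156, 153, 154, 155, 166, 164, 166, 169, 168, 159, 120, 67, 43, 41, 40, 41, 42]
s7 row 274 gray [189, 186, 186, 185, 183, 187, 189, 188, 186, 190, 187, 188, 186, 191, 187, 186, 189, 188, 187, 189, 190, 186, 190, 193, 190, 182, 191, 189, 191, 185, 186, 188, 187, 185, 188, 192, 186, 178, 129, 64, 37, 33, 26, 21, 23, 28, 38, 38, 40, 39, 40]
0.085 [289.1 271.7]
0.05 [304.3 273. ]
0.012 [320.9 274.4]
0.007 [323.  274.5]
0.003 [324.8 274.7]
```

The plate edge now sits at column 323, up from 289 fully out, so the tray is about 7 mm out. It has stayed there with the robot clear.

```bash
python3 -c "
from workcell import workorder;print(workorder.job_done())"
```

```text
the job is handed in; nothing more can be done
None
```

I handed the job in at about 48 s: the tray sprang out on the release, the blue tin went upright into its well, and the tray is latched home about 7 mm out and stayed there with the arm clear; the highest push I read was about 10 N.

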